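# Clear the cast gauge's plate, then draw its arm to 60 and hold

### The arm

A 6-joint arm with a two-finger parallel gripper is mounted at the origin on the work surface. World frame = base frame: x ahead of the robot, y to its left, z up, the work surface at z = 0. Lengths are in m, angles in rad, forces in N, time in s.
With the tool pointing down it reaches from about 0.375 to 0.975 m from the base axis. Payload 3.8 kg.
Tool frame: the origin (TCP) lies midway between the tips of the shut fingers; the grasp point (between the pads) lies 19 mm behind it; z points along the fingers, y is the line along which they close (so a half turn about z gives the same grasp; the last joint's range is limited). The gripper opens to 85 mm and grips with 20 to 120 N. Pads are 22 mm wide; open, the fingers measure 114 mm over their backs; the gripper's body (76 mm by 85 mm) begins 54 mm behind the grasp point. The pads swing forward as they close: fully open they stand 13 mm farther back than shut.
Start: joints at [1.231, 0.264, 1.604, -0, 1.274, -0.037], TCP at [0.201, 0.644, 0.231] pointing down, gripper open.
Joint ranges: [-2.63, 2.63], [-0.94, 2.18], [0.31, 2.57], [-1.31, 4.45], [0, 2.66], [-2.55, 2.55]. Speed limits (rad/s): [2.57, 2.57, 3.14, 3.14, 3.14, 3.14].

### API

Orientations are given as a rotation vector (axis times angle).
In Python, from workcell import bot gives the robot as it stands.
- The arm moves only by the tool jog_arm, never from a script. Its argument "motion" is a list of rows, each a list of 5 numbers: the opening, from -1 (shut) to 1 (fully open), then the shift along the tool's x, y, z in mm, then the turn about the tool's z in degrees. In form: [[claw, x, y, z, twist], ...]. A call has 1 to 10 rows; each row shifts and turns the commanded pose from where the row before left it, along the tool's axes as they then stand; what a row does not reach is not made up. A row lasts 1/12 s, in which the tool goes at most 41.7 mm and 7.16 degrees, less where a joint would pass 70% of its speed; a pose out of reach is approached as far as the arm can. A call with a gripper value outside its range is refused whole. The fingers move at their own pace and stop on an object; "force" is the grip in N (left out, the last holds). Time passes only in rows, so rows that do not move let the fingers close. It gives the time, the measured TCP pose, the force, the opening and the grip force at its end, in the units of the state.
- bot.read_state(): the state, without advancing time (a new reading comes with each control period).
- bot.read_camera(name): name is "side" or "top" or "wrist"; returns (picture, depth): 400x640x3 uint8, red, green, blue; 400x640 float32, m along the optical axis (not along the pixel's ray), 0 where there is no reading.
- bot.get_calibration(name): a dict with "vfov" (degrees; the focal length in pixels is half the picture's height over the tangent of half this angle, whatever the lens; pixels are square), "cx", "cy" (the principal point, pixels), "rvec" (rotation vector, rad) and "tvec" (3), from world to camera coordinates, as OpenCV has them; the wrist camera has in their place "tool_from_camera" (4x4, takes a point from camera to tool coordinates, whose origin is the TCP and whose axes are the flange's). Camera axes: x right, y down, z forward; pixel columns grow to the right and rows downward; lengths in m; the calibration is good to about 2 mm. The wrist camera is an equidistant fisheye: a pixel r from the principal point sees the ray r / f radians off the axis. A picture is of the moment at which its call begins: read the wrist's pose just before it. get_calibration takes no time and is no camera call.
- bot.finish_job(): hands the job in; it is judged then, once.
The state is a dict: "time": time; "q": joint angles; "joint_vel": joint speeds; "joint_torque": joint torques, N m; "tool_pos": TCP position; "tcp_rot": TCP orientation; "wrist_force": force on the tool from outside, world axes, zero at the start; "torque": the same for the moment, N m; "width": opening from 0.0 (shut) to 1.0 (fully open); "grip_force": force on a finger pad.
Only numpy, scipy, OpenCV 4.12 (cv2) and the standard library are available. Lean on these libraries where they do the work, as an engineer would, in place of code of your own. Each camera call takes 0.05 s, during which the arm holds its last target. There are 200 camera calls.

### The job

With the scraper block, wipe all four stone chips off the cast gauge's plate into the steel tray along its near edge, touching the chips with the block only, then set the block down on the bench, clear of plate and tray, and let go of it. Then squeeze the lock button of the gauge's sliding arm to release it, draw the arm out until its jaw stands at the 60 mm mark of the scale (the first line after the long 50 mm line), and hold it there with the button still squeezed in, so that a cast can be tried between the jaws before it is locked: finish while holding, without letting go. Leave the two casts and the bottle where they stand.

Things in the scene. Friction and masses are not known exactly. Their poses are not given: they have to be found in the camera images.
- gauge_plate: Cast gauge's fixed dark grey granite plate, 220 mm (x) by 280 mm (y), top 30 mm above the bench. Origin: centre of its underside, on the bench; z up; y lies along the gauge. The chips lie on it within x -90 to -15, y -17 to 77 mm; the plate is otherwise bare where x is below 50 mm and y above -50 mm. The gauge stands along its far side, on the line x = 72 mm.
- fixed_jaw (a point): On the bar's axis in the plane of the fixed jaw's face: 72, -90, 70 mm in the plate's frame, axes alike. Behind it (-y) an aluminium bracket, 44 mm wide (x), 88 mm high over the bench, with the fixed jaw (72 mm high) reaching 60 mm to -x. Ahead (+y) the steel bar, 16 mm wide, 14 mm high, toothed on its -x side, with black scale lines on top every 10 mm from this face, long ones at 0 and 50 mm.
- gauge_arm (a joint): Reading of the gauge (m), the gap between the jaws: 0 shut to 0.085. The arm is an aluminium sleeve, 130 mm long (y), 34 wide, 28 high (56 to 84 mm over the bench), telescoping over the bar to the plate's +y. It starts locked near 0.010, 0.020 or 0.030. Unlocked it slides with about 2 N of friction, no spring. The 60 mm mark is 0.060.
- jaw_edge (a point): On the arm: middle of the sleeve's rear (-y) upper edge, 84 mm over the bench, in the plane of the moving jaw's face. This edge is read against the scale, which it uncovers as the arm goes out. The jaw is 8 mm thick and reaches 60 mm to -x from here, down to 2 mm above the plate.
- mark_60 (a point): Fixed point above the bar at the scale's 60 mm line, at jaw_edge's height: jaw_edge stands on it when the arm is right. Axes as the plate's.
- pinch_point (a point): Where to pinch the arm: on the sleeve's axis, 70 mm over the bench, 85 mm ahead (+y) of jaw_edge, between the lock button (+x side, face 27 mm from the axis) and a fixed finger rest (-x side, face 20 mm from the axis), black ribbed pads 30 mm long (y), 20 mm high. Axes as the plate's: fingers close along x, over 47 mm, 39 mm once squeezed in.
- lock_button (a joint): How far the lock button is pressed into the sleeve (m): 0 out and locked, 0.008 fully in. Its spring takes 9 N to start, 12 N fully in; a grip of 25 to 60 N across the pads holds it in. In by 7 mm or more, it lets the arm slide freely; let out, its pawl drops into the bar's rack, with a notch (1 mm of play each way) at every 10 mm of the scale.
- scraper: Loose scraper block, about 160 g: rubber foot 24 mm thick (x), 120 mm long (y), 16 mm high; aluminium grip above, 22 mm thick, 90 mm long, up to 62 mm. Origin: centre of its underside, z up. It stands on its foot on the bench off the plate's +y end. Grip it across x, 45 mm above its underside. The foot's flat sides, 12 mm from the middle, push the chips.
- chip_tray: Fixed open steel tray, 2 mm off the plate's near (-x) edge, 70 mm (x) by 200 mm (y), walls 3 mm thick and 24 mm high, 6 mm lower than the plate. Origin: centre of its underside, axes as the plate's; it lies at x -147, y 30 mm in the plate's frame.
- chip_1: Loose chip of off-white dental stone, about 20 x 14 x 11 mm, 11 g, lying on the plate. Origin: centre of its underside.
- chip_2: Loose chip of off-white dental stone, about 20 x 14 x 11 mm, 11 g, lying on the plate. Origin: centre of its underside.
- chip_3: Loose chip of off-white dental stone, about 20 x 14 x 11 mm, 11 g, lying on the plate. Origin: centre of its underside.
- chip_4: Loose chip of off-white dental stone, about 20 x 14 x 11 mm, 11 g, lying on the plate. Origin: centre of its underside.
- cast_upper: Bystander: loose off-white stone cast of a dental arch, about 72 x 66 x 38 mm, on the bench off the plate's -y end. Origin: centre of its underside.
- cast_lower: Bystander: the second cast, tan stone, 72 x 66 x 42 mm, nearer the robot beside the first. Origin: centre of its underside.
- separator: Bystander: white bottle, 42 mm across, 105 mm high, standing off the plate's +y end on the far side of the scraper. Origin: centre of its underside.
Mind the look-alikes: they are no part of the job. Of the things that look like the scraper, the smaller one is meant.

How it is judged:
On the way, in this order (a step that is already met when the one before it is completed fails the run):
1. all four chips lie in the tray (x of chip_1 in the frame of chip_tray between -0.037 and 0.037 m and y of chip_1 in the frame of chip_tray between -0.1 and 0.1 m and height (world z) of each of chip_1, chip_2, chip_3, chip_4 below 0.023 m and x of chip_2 in the frame of chip_tray between -0.037 and 0.037 m and y of chip_2 in the frame of chip_tray between -0.1 and 0.1 m and x of chip_3 in the frame of chip_tray between -0.037 and 0.037 m and y of chip_3 in the frame of chip_tray between -0.1 and 0.1 m and x of chip_4 in the frame of chip_tray between -0.037 and 0.037 m and y of chip_4 in the frame of chip_tray between -0.1 and 0.1 m), for 0.2 s.
2. the lock button is squeezed in (6.5 mm or more of its 8 mm) by the fingers, with the arm still within 12 mm of where it started (value of joint lock_button above 0.0065 m and contact force between the fingers and gauge_arm above 5 N and distance of jaw_edge from where it was at the start of the episode below 0.012 m), for 0.1 s.
At the end, for the whole second after the job is handed in: Through the last second the fingers hold the gauge arm (more than 5 N) with the lock button squeezed in at least 6.5 mm of its 8 mm, the arm stands still at 60 mm within 2.5 mm, all four chips lie in the tray, and the scraper block rests on the bench, let go, clear of the plate and the tray (all of step 1 and value of joint gauge_arm between 0.0575 and 0.0625 m and velocity of joint gauge_arm between -0.005 and 0.005 m/s and value of joint lock_button above 0.0065 m and contact force between the fingers and gauge_arm above 5 N and height (world z) of scraper below 0.025 m and contact force between scraper and chip_tray below 0.05 N and contact force between scraper and gauge_plate below 0.05 N and contact force between each of the arm, the fingers and scraper below 0.05 N and linear speed of scraper below 0.02 m/s); the arm keeps its last pose, push and grip.
It fails at once if a chip is touched by the fingers or the arm (contact force between any of the fingers, the arm and chip_1 above 0.2 N or contact force between any of the fingers, the arm and chip_2 above 0.2 N or contact force between any of the fingers, the arm and chip_3 above 0.2 N or contact force between any of the fingers, the arm and chip_4 above 0.2 N).
It fails at once if a cast or the bottle is shifted by more than 15 mm or knocked over (distance of any of cast_upper, cast_lower, separator from where it was at the start of the episode above 0.015 m or angle between any of cast_upper, cast_lower, separator's own z axis and vertical above 0.3 rad).
It also fails if it takes over 54 s, if anything falls off the work surface, if the arm or the gripper's body presses on something with over 40 N, if the wrist force passes 120 N, or if a joint passes its speed limit or range.

## Working session

There is one attempt and no reset: what is moved stays moved. The work goes in short steps, Python scripts to look and compute and a tool call to move; the robot and the scene stay as the last step left them, time stands still between calls to the robot, and variables do not carry over. Pictures are saved under pics/ and viewed, at most 10 in all, crops included, and the job is handed in when it is done.

Besides the shell and the picture viewer there is one more tool, called after "Call:" by a JSON object that holds its "method" and its "body", one argument or row to a line. jog_arm: Moves the arm, as the interface text tells. Its arguments: {"type":"object","properties":{"motion":{"type":"array"},"force":{"type":"number"}},"required":["motion"]}

```bash
mkdir -p pics; cat > h.py <<'E'
import numpy as np, cv2
from scipy.spatial.transform import Rotation as R
from workcell import bot
def K(c):
    f=200/np.tan(np.radians(c['vfov'])/2); return f,c['cx'],c['cy']
def shot(n):
    s=bot.read_state(); p,d=bot.read_camera(n); np.savez('/tmp/%s.npz'%n,p=p,d=d,pos=s['tool_pos'],rot=s['tcp_rot']); return p,d
def world(n,u,v,z=None):
    """pixel -> world, using depth, or the plane of height z"""
    q=np.load('/tmp/%s.npz'%n); c=bot.get_calibration(n); f,cx,cy=K(c)
    x,y=(u-cx)/f,(v-cy)/f
    if n=='wrist':
        r=np.hypot(x,y); k=np.tan(r)/r if r>1e-9 else 1; x,y=x*k,y*k
        T=np.array(c['tool_from_camera']); Rw=R.from_rotvec(q['rot']).as_matrix()
        A=Rw@T[:3,:3]; o=Rw@T[:3,3]+q['pos']
    else:
        A=R.from_rotvec(np.ravel(c['rvec'])).as_matrix().T; o=-A@np.ravel(c['tvec'])
    ray=A@np.array([x,y,1.])
    t=q['d'][int(round(v)),int(round(u))] if z is None else (z-o[2])/ray[2]
    return o+t*ray
def save(img,name): cv2.imwrite('pics/'+name,cv2.cvtColor(img,cv2.COLOR_RGB2BGR))
E
python3 - <<'E'
from h import *
p,d=shot('top'); save(p,'top.png')
p,d=shot('side'); save(p,'side.png')
s=bot.read_state(); print(s)
print(bot.get_calibration('wrist'))
E
```

```text
{'time': 0.1, 'q': array([ 1.23113253e+00,  2.64706781e-01,  1.60529971e+00, -1.38555592e-06,
        1.27368935e+00, -3.68658230e-02]), 'joint_vel': array([ 0.00070873, -0.00095925, -0.00341703, -0.00085694,  0.00057642,
       -0.00038949]), 'joint_torque': array([ 3.67047960e-05, -5.16703570e+01, -3.68592632e+01,  4.88915293e-05,
        6.27790665e-03, -2.25301864e-05]), 'tool_pos': array([0.20103048, 0.64364861, 0.23003337]), 'tcp_rot': array([-0.47375893, -3.10526673,  0.00324529]), 'wrist_force': array([ 0.76282991,  0.87393057, -0.02666344]), 'torque': array([ 0.04540818, -0.02268843, -0.03574747]), 'grip_force': 0.0, 'width': 0.9951572684421202}
{'vfov': 65.70646984690485, 'cx': 320.5817452721041, 'cy': 198.40148903842, 'tool_from_camera': array([[ 3.33178391e-06, -9.62907674e-01, -2.69831080e-01,
         6.83064180e-02],
       [ 9.99998908e-01,  4.01978139e-04, -1.42213438e-03,
        -4.07697320e-04],
       [ 1.47785030e-03, -2.69830780e-01,  9.62906624e-01,
        -1.42995264e-01],
       [ 0.00000000e+00,  0.00000000e+00,  0.00000000e+00,
         1.00000000e+00]])}
```

View pics/top.png

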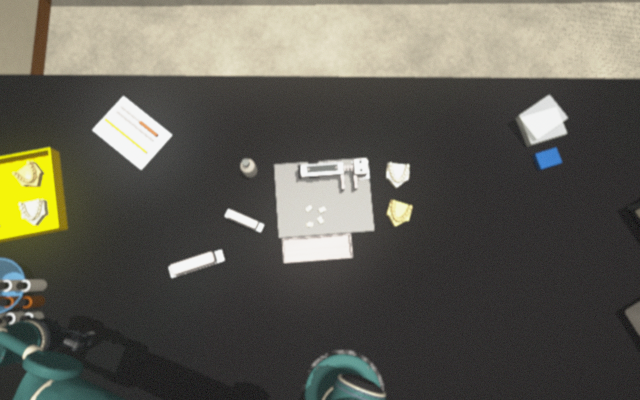

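View pics/side.png

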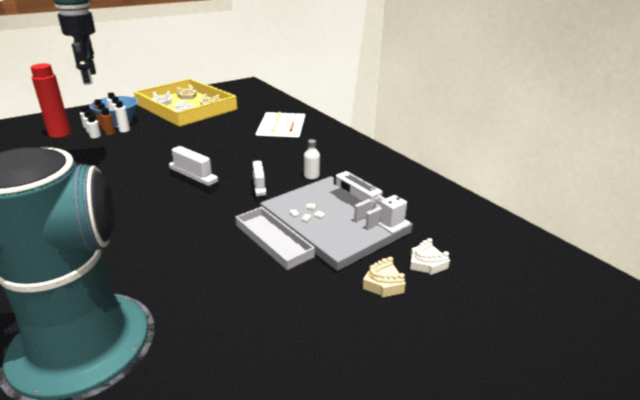

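The top view shows the plate at (275–373, 160–237), the tray below it at (283–352, 235–262), four chips near (316,214), and the gauge at (300–368, 160–190). The smaller scraper is at (244,220), with a larger look-alike at (197,263). The bottle is at (248,168) and the casts at (399,173) and (400,212).

```bash
python3 - <<'E'
from h import *
q=np.load('/tmp/top.npz')['p']
c=q[148:272,215:380]; save(cv2.resize(c,None,fx=4.8,fy=4.8,interpolation=cv2.INTER_CUBIC),'topc.png')
E
```

```text
(no output)
```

View pics/topc.png

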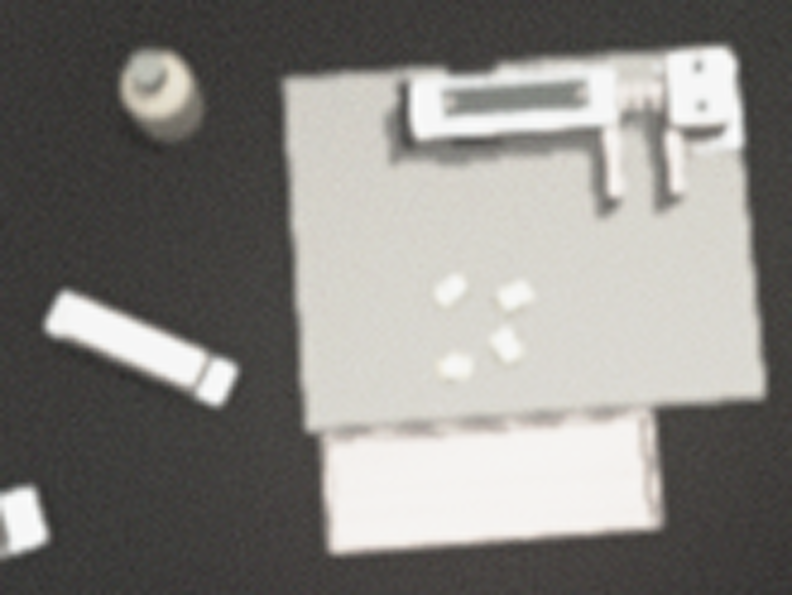

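The enlarged crop gives these pixel positions:
- **Plate corners:** (284,77), (738,47), (765,398) and (308,432).
- **Scraper:** foot ends at about (56,310) and (230,387).
- **Jaw faces:** the moving jaw's sleeve edge at about u = 618, and the fixed bracket at u = 668.

```bash
cat >> h.py <<'E'
def tc(u,v,z): return world('top',215+(u+.5)/4.8-.5,148+(v+.5)/4.8-.5,z)
E
python3 - <<'E'
from h import *
np.set_printoptions(precision=4,suppress=True)
P=np.array([tc(*a,.03)[:2] for a in [(284,77),(738,47),(765,398),(308,432)]])
M=np.array([[110,140],[110,-140],[-110,-140],[-110,140]])/1e3
c=P.mean(0); A=(P-c).T@M; th=np.arctan2(A[1,0]-A[0,1],A[0,0]+A[1,1]); 
Rm=np.array([[np.cos(th),-np.sin(th)],[np.sin(th),np.cos(th)]])
print(P,c,th,np.degrees(th)); print('res',P-c-M@Rm.T)
def pl(w): return Rm.T@(np.array(w[:2])-c)*1e3
for n,a in dict(ch1=(451,290,.041),ch2=(517,296,.041),ch3=(507,345,.041),ch4=(457,367,.041),sleeveR=(618,100,.084),sleeveL=(411,108,.084),brk=(668,90,.088),jm=(614,195,.08),jf=(680,190,.072),trayBL=(330,552,.024),trayBR=(662,527,.024),s1=(56,310,.016),s2=(230,387,.016),g1=(70,312,.062),g2=(205,372,.062),bot=(150,72,.105)).items():
    w=tc(*a); print(n,w,pl(w))
E
```

```text
[[ 0.655   0.1985]
 [ 0.6753 -0.0843]
 [ 0.4554 -0.0967]
 [ 0.4345  0.1805]] [0.555  0.0495] 0.07166205854937618 4.105933506098654
res [[ 0.0003  0.0015]
 [ 0.0005 -0.002 ]
 [ 0.      0.0013]
 [-0.0008 -0.0008]]
ch1 [0.5198 0.0943 0.041 ] [-31.9708  47.2095]
ch2 [0.5162 0.0543 0.041 ] [-38.4371   7.5429]
ch3 [0.4862 0.0603 0.041 ] [-67.8594  15.76  ]
ch4 [0.4728 0.0905 0.041 ] [-79.0623  46.8009]
sleeveR [ 0.6279 -0.0052  0.084 ] [ 68.7848 -59.7593]
sleeveL [0.6226 0.118  0.084 ] [72.3289 63.5451]
brk [ 0.6332 -0.0347  0.088 ] [ 71.888  -89.6037]
jm [ 0.571  -0.0026  0.08  ] [ 12.2254 -53.0596]
jf [ 0.5757 -0.0426  0.072 ] [ 14.0669 -93.3489]
trayBL [0.3628 0.1667 0.024 ] [-183.3461  130.6379]
trayBR [ 0.3777 -0.0335  0.024 ] [-182.8106  -70.1205]
s1 [0.5107 0.3374 0.016 ] [-23.619  290.3362]
s2 [0.4632 0.2296 0.016 ] [-78.6589 186.23  ]
g1 [0.503  0.3202 0.062 ] [-32.5469 273.7617]
g2 [0.4673 0.2394 0.062 ] [-73.9557 195.7535]
bot [0.6387 0.2702 0.105 ] [ 99.2679 214.1308]
```

```bash
cat >> h.py <<'E'
def yang(s=None):
    s=s or bot.read_state(); y=R.from_rotvec(s['tcp_rot']).as_matrix()[:,1]; return np.degrees(np.arctan2(y[1],y[0]))
def plan(p,a,n,claw=1,start=None):
    """rows to world TCP p with tool-y angle a (deg), tool down, n rows; shift in row-start axes"""
    if start is None: s=bot.read_state(); start=(s['tool_pos'],yang(s))
    p0,a0=np.array(start[0]),start[1]; d=(np.array(p)-p0)/n; da=(a-a0)/n
    print('step mm',np.linalg.norm(d)*1e3,'deg',da)
    for i in range(n):
        t=np.radians(a0+i*da); ex=np.array([-np.sin(t+0),0,0]); 
        y=np.array([np.cos(t),np.sin(t),0]); z=np.array([0,0,-1]); x=np.cross(y,z)
        print([claw]+[round(float(v)*1e3,1) for v in (d@x,d@y,d@z)]+[round(-da,2)])
E
python3 -c "
from h import *
plan((.486,.281,.15),-23.8,15)
R_=R.from_rotvec(bot.read_state()['tcp_rot']).as_matrix();print(R_.round(4))"
```

```text
step mm 31.207334443369167 deg -6.430065445315988
[1, -25.3, -17.4, 5.3, np.float64(6.43)]
[1, -27.1, -14.5, 5.3, np.float64(6.43)]
[1, -28.6, -11.3, 5.3, np.float64(6.43)]
[1, -29.7, -8.1, 5.3, np.float64(6.43)]
[1, -30.4, -4.7, 5.3, np.float64(6.43)]
[1, -30.7, -1.3, 5.3, np.float64(6.43)]
[1, -30.7, 2.2, 5.3, np.float64(6.43)]
[1, -30.2, 5.6, 5.3, np.float64(6.43)]
[1, -29.4, 9.0, 5.3, np.float64(6.43)]
[1, -28.2, 12.2, 5.3, np.float64(6.43)]
[1, -26.7, 15.3, 5.3, np.float64(6.43)]
[1, -24.8, 18.2, 5.3, np.float64(6.43)]
[1, -22.6, 20.8, 5.3, np.float64(6.43)]
[1, -20.1, 23.2, 5.3, np.float64(6.43)]
[1, -17.4, 25.3, 5.3, np.float64(6.43)]
[[-9.545e-01  2.982e-01 -7.000e-04]
 [ 2.982e-01  9.545e-01 -2.000e-03]
 [ 1.000e-04 -2.100e-03 -1.000e+00]]
```

Call:
{"method": "jog_arm", "body": {
  "motion": [
    [1,-25.3,-17.4,5.3,6.43],
    [1,-27.1,-14.5,5.3,6.43],
    [1,-28.6,-11.3,5.3,6.43],
    [1,-29.7,-8.1,5.3,6.43],
    [1,-30.4,-4.7,5.3,6.43],
    [1,-30.7,-1.3,5.3,6.43],
    [1,-30.7,2.2,5.3,6.43],
    [1,-30.2,5.6,5.3,6.43]
  ]
}}

```text
time: 0.77
tool_pos: [0.3536, 0.4492, 0.1881]
tcp_rot: [-1.782, -2.588, 0.001]
wrist_force: [0.2, 0.6, -0.7]
width: 1.003
grip_force: 0.0
```

Call:
{"method": "jog_arm", "body": {
  "motion": [
    [1,-29.4,9,5.3,6.43],
    [1,-28.2,12.2,5.3,6.43],
    [1,-26.7,15.3,5.3,6.43],
    [1,-24.8,18.2,5.3,6.43],
    [1,-22.6,20.8,5.3,6.43],
    [1,-20.1,23.2,5.3,6.43],
    [1,-17.4,25.3,5.3,6.43],
    [1,0,0,0,0],
    [1,0,0,0,0]
  ]
}}

```text
time: 1.52
tool_pos: [0.4863, 0.2801, 0.1509]
tcp_rot: [-2.633, -1.712, 0.003]
wrist_force: [-0.5, -0.0, 0.8]
width: 0.999
grip_force: 0.0
```

```bash
python3 -c "
from h import *
s=bot.read_state();print(s['time'],s['tool_pos'],yang(s),s['q'])
p,d=shot('wrist');save(p,'w1.png')"
```

```text
1.5167 [0.48627965 0.28014183 0.15085769] -23.931151588175997 [4.78164390e-01 1.15989808e-01 1.93301594e+00 1.93339066e-04
 1.09444758e+00 8.95752094e-01]
```

View pics/w1.png

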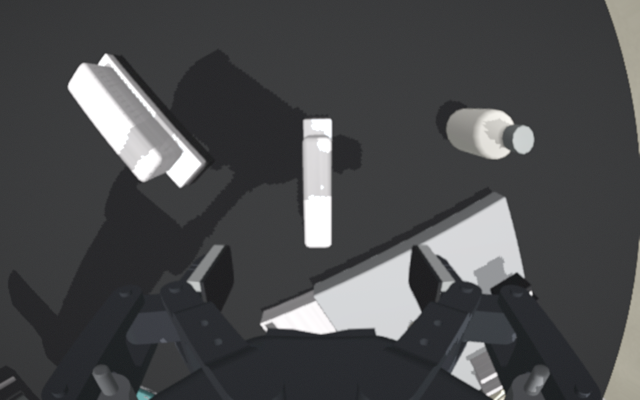

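The wrist view shows the scraper upright: foot far end at (318,119), near end at (318,247), grip centre column about 317. It lies parallel to the pads.

```bash
python3 -c "
from h import *
s=bot.read_state()
for a in [(318,119,.016),(318,247,.012),(305,190,.016),(331,190,.016),(305,135,.016),(331,135,.016),(305,235,.016),(331,235,.016),(317,137,.062),(318,170,None),(318,225,None)]:
  w=world('wrist',*a);r=R.from_rotvec(s['tcp_rot']).inv().apply(w-s['tool_pos']);print(a,w.round(4),(r*1e3).round(1))
"
```

```text
(318, 119, 0.016) [0.5096 0.3384 0.016 ] [ 62.   -1.3 135.2]
(318, 247, 0.012) [0.4587 0.2245 0.012 ] [-62.7  -1.7 139.3]
(305, 190, 0.016) [0.4721 0.2838 0.016 ] [ -3.1 -13.5 135.2]
(331, 190, 0.016) [0.4941 0.274  0.016 ] [ -3.1  10.6 135.2]
(305, 135, 0.016) [0.4931 0.33   0.016 ] [ 47.7 -12.9 135.2]
(331, 135, 0.016) [0.5144 0.3206 0.016 ] [ 47.7  10.3 135.2]
(305, 235, 0.016) [0.4532 0.243  0.016 ] [-48.  -14.3 135.3]
(331, 235, 0.016) [0.4763 0.2328 0.016 ] [-48.   10.9 135.2]
(317, 137, 0.062) [0.5041 0.327  0.062 ] [49.4 -1.7 89.2]
(318, 170, None) [0.4947 0.304  0.0636] [24.5 -1.  87.6]
(318, 225, None) [0.4765 0.2633 0.0626] [-20.1  -1.2  88.6]
```

Call:
{"method": "jog_arm", "body": {
  "motion": [
    [1,0,-1.4,30,0],
    [1,0,0,30,0],
    [1,0,0,30,0],
    [1,0,0,20,0],
    [1,0,0,14,0],
    [1,0,0,0,0]
  ]
}}

```text
time: 2.07
tool_pos: [0.481, 0.282, 0.0242]
tcp_rot: [-2.629, -1.719, 0.011]
wrist_force: [-0.5, 0.8, -0.4]
width: 0.997
grip_force: 0.0
```

Call:
{"method": "jog_arm", "body": {
  "motion": [
    [-1,0,0,0,0],
    [-1,0,0,0,0],
    [-1,0,0,0,0],
    [-1,0,0,0,0],
    [-1,0,0,0,0],
    [-1,0,0,0,0],
    [-1,0,0,0,0],
    [-1,0,0,0,0],
    [-1,0,0,0,0],
    [-1,0,0,0,0]
  ],
  "force": 60
}}

```text
time: 2.9
tool_pos: [0.4856, 0.2828, 0.029]
tcp_rot: [-2.632, -1.715, -0.003]
wrist_force: [-0.8, -0.3, 6.2]
width: 0.249
grip_force: 59.5
```

```bash
python3 -c "
from h import *
s=bot.read_state();p=s['tool_pos'];print(s['q'])
plan((.561,.078,.115),4.1,9,-1,start=((p[0],p[1],.115),yang(s)))"
```

```text
[4.82788170e-01 2.60645430e-01 2.01928772e+00 3.30353488e-04
 8.59755005e-01 8.98150527e-01]
step mm 24.243397579623927 deg 3.1012106457049313
[-1, -17.4, 16.8, 0.0, np.float64(-3.1)]
[-1, -18.3, 15.9, 0.0, np.float64(-3.1)]
[-1, -19.2, 14.9, 0.0, np.float64(-3.1)]
[-1, -19.9, 13.8, 0.0, np.float64(-3.1)]
[-1, -20.6, 12.7, 0.0, np.float64(-3.1)]
[-1, -21.3, 11.6, 0.0, np.float64(-3.1)]
[-1, -21.9, 10.4, 0.0, np.float64(-3.1)]
[-1, -22.4, 9.2, 0.0, np.float64(-3.1)]
[-1, -22.9, 8.0, 0.0, np.float64(-3.1)]
```

Call:
{"method": "jog_arm", "body": {
  "motion": [
    [-1,0,0,-20,0],
    [-1,0,0,-35,0],
    [-1,0,0,-31,0],
    [-1,0,0,0,0],
    [-1,0,0,0,0]
  ]
}}

```text
time: 3.32
tool_pos: [0.4864, 0.283, 0.116]
tcp_rot: [2.631, 1.715, 0.008]
wrist_force: [0.2, 0.3, -2.3]
width: 0.248
grip_force: 59.2
```

Call:
{"method": "jog_arm", "body": {
  "motion": [
    [-1,-17.4,16.8,0,-3.1],
    [-1,-18.3,15.9,0,-3.1],
    [-1,-19.2,14.9,0,-3.1],
    [-1,-19.9,13.8,0,-3.1],
    [-1,-20.6,12.7,0,-3.1],
    [-1,-21.3,11.6,0,-3.1],
    [-1,-21.9,10.4,0,-3.1],
    [-1,-22.4,9.2,0,-3.1],
    [-1,-22.9,8,0,-3.1],
    [-1,0,0,0,0]
  ]
}}

```text
time: 4.15
tool_pos: [0.5598, 0.0737, 0.1112]
tcp_rot: [-2.141, -2.298, 0.006]
wrist_force: [0.2, -0.7, -2.6]
width: 0.248
grip_force: 59.3
```

Call:
{"method": "jog_arm", "body": {
  "motion": [
    [-1,0,0,0,0],
    [-1,0,0,0,0],
    [-1,0,0,0,0]
  ]
}}

```text
time: 4.4
tool_pos: [0.559, 0.0782, 0.1124]
tcp_rot: [-2.139, -2.298, 0.003]
wrist_force: [-0.5, -0.7, -2.2]
width: 0.247
grip_force: 59.3
```

```bash
python3 -c "
from h import *
s=bot.read_state();print(s['time'],s['tool_pos'],yang(s),s['q'])
p,d=shot('wrist');save(p,'w2.png')"
```

```text
4.4 [0.55897684 0.07816036 0.11243579] 4.10589102498983 [9.46013410e-02 1.62179282e-01 1.95821820e+00 3.69591550e-04
 1.02377749e+00 2.27477075e-02]
```

View pics/w2.png

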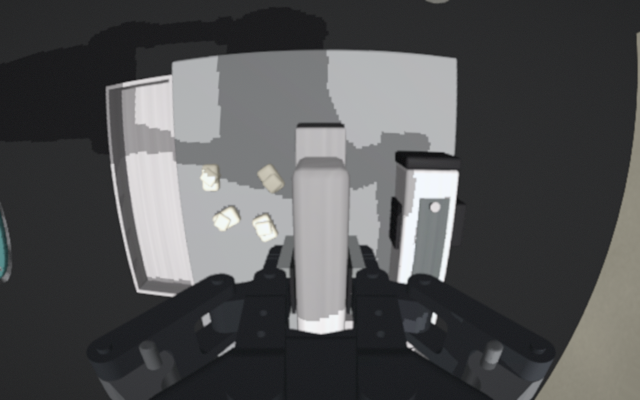

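The chips are at (209,180), (270,178), (226,219) and (265,228), all on the tray side of the held block (foot face at about u = 297). The rest pad is at (396,220).

```bash
python3 -c "
from h import *
s=bot.read_state()
for a in [(209,180,.041),(270,178,.041),(226,219,.041),(265,228,.041),(190,285,.03),(173,62,.03),(457,60,.03),(396,200,.07),(396,240,.07),(463,202,.07),(463,242,.07),(297,130,.09),(345,130,.09)]:
  w=world('wrist',*a);r=R.from_rotvec(s['tcp_rot']).inv().apply(w-s['tool_pos']);print(a,w.round(4),(r*1e3).round(1))
"
```

```text
(209, 180, 0.041) [0.4745 0.0938 0.041 ] [ 21.5 -83.2  72. ]
(270, 178, 0.041) [0.5209 0.0981 0.041 ] [ 22.5 -36.7  71.9]
(226, 219, 0.041) [0.4876 0.0643 0.041 ] [ -8.9 -72.4  71.9]
(265, 228, 0.041) [0.5181 0.0596 0.041 ] [-15.7 -42.3  71.9]
(190, 285, 0.03) [ 0.4459 -0.0074  0.03  ] [ -77.3 -119.1   83. ]
(173, 62, 0.03) [0.4365 0.1836 0.03  ] [ 113.8 -114.6   83. ]
(457, 60, 0.03) [0.6541 0.1994 0.03  ] [113.9 103.5  82.6]
(396, 200, 0.07) [0.6053 0.0962 0.07  ] [14.5 47.3 42.7]
(396, 240, 0.07) [0.6095 0.0688 0.07  ] [-13.2  49.5  42.7]
(463, 202, 0.07) [0.653  0.0982 0.07  ] [13.  95.  42.6]
(463, 242, 0.07) [0.6598 0.0692 0.07  ] [-16.4  99.7  42.6]
(297, 130, 0.09) [0.5419 0.1362 0.09  ] [ 58.9 -13.1  22.8]
(345, 130, 0.09) [0.5674 0.138  0.09  ] [58.9 12.4 22.8]
```

Call:
{"method": "jog_arm", "body": {
  "motion": [
    [-1,0,-4,15,0],
    [-1,3,0,15,0],
    [-1,0,0,10,0],
    [-1,0,0,7,0],
    [-1,0,0,4,0],
    [-1,0,0,0,0],
    [-1,0,0,0,0],
    [-1,0,0,0,0]
  ]
}}

```text
time: 5.12
tool_pos: [0.5568, 0.0804, 0.0635]
tcp_rot: [2.14, 2.299, 0.002]
wrist_force: [0.8, -0.2, -1.7]
width: 0.252
grip_force: 59.3
```

Call:
{"method": "jog_arm", "body": {
  "motion": [
    [-1,0,0,1.5,0],
    [-1,0,0,1.5,0],
    [-1,0,0,0,0],
    [-1,0,0,0,0],
    [-1,0,0,0,0]
  ]
}}

```text
time: 5.53
tool_pos: [0.5561, 0.0802, 0.0599]
tcp_rot: [2.141, 2.299, 0.0]
wrist_force: [0.2, 1.1, -2.4]
width: 0.252
grip_force: 59.3
```

Call:
{"method": "jog_arm", "body": {
  "motion": [
    [-1,0,-5,0,0],
    [-1,0,-8,0,0],
    [-1,0,-8,0,0],
    [-1,0,-8,0,0],
    [-1,0,-8,0,0],
    [-1,0,-8,0,0],
    [-1,0,-8,0,0],
    [-1,0,-8,0,0],
    [-1,0,-8,0,0],
    [-1,0,-8,0,0]
  ]
}}

```text
time: 6.37
tool_pos: [0.4785, 0.0747, 0.0599]
tcp_rot: [2.14, 2.299, 0.0]
wrist_force: [-0.4, -0.0, -1.2]
width: 0.249
grip_force: 59.2
```

Call:
{"method": "jog_arm", "body": {
  "motion": [
    [-1,0,-6,0,0],
    [-1,0,-6,0,0],
    [-1,0,-6,0,0],
    [-1,0,-6,0,0],
    [-1,0,-6,0,0],
    [-1,0,-6,0,0],
    [-1,0,-6,0,0],
    [-1,0,-5,0,0],
    [-1,0,0,0,0],
    [-1,0,0,0,0]
  ]
}}

```text
time: 7.2
tool_pos: [0.4322, 0.0714, 0.0598]
tcp_rot: [2.14, 2.299, 0.0]
wrist_force: [0.4, 0.5, -2.5]
width: 0.248
grip_force: 59.3
```

```bash
python3 -c "
from h import *
s=bot.read_state();print(s['time'],s['tool_pos'],s['wrist_force'],yang(s))
p,d=shot('wrist');save(p,'w3.png')"
```

```text
7.2 [0.43221308 0.07141945 0.05981806] [ 0.36565045  0.47506254 -2.5367725 ] 4.099633593009749
```

View pics/w3.png

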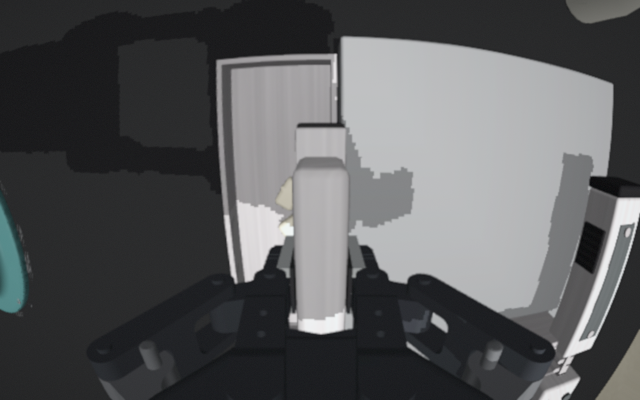

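Two chips are visible in the tray beside the block at (287,192) and (287,227), and the plate behind the block is bare. I'll lift and check the rest.

Call:
{"method": "jog_arm", "body": {
  "motion": [
    [-1,0,0,-8,0],
    [-1,0,0,-20,0],
    [-1,0,0,-25,0],
    [-1,10,4,0,0],
    [-1,25,6,0,0],
    [-1,25,6,0,0],
    [-1,15,6,0,0],
    [-1,0,0,0,0],
    [-1,0,0,0,0]
  ]
}}

```text
time: 8.0
tool_pos: [0.4492, 0.1487, 0.1126]
tcp_rot: [2.138, 2.302, -0.001]
wrist_force: [0.5, 0.1, -1.9]
width: 0.249
grip_force: 59.4
```

```bash
python3 -c "
from h import *
s=bot.read_state();print(s['time'],s['tool_pos'],s['wrist_force'],yang(s))
p,d=shot('wrist');t,_=shot('top')
save(np.vstack([p[100:400],cv2.resize(t[225:270,265:370],(640,274),interpolation=cv2.INTER_CUBIC)]),'w4.png')"
```

```text
8.0 [0.44917186 0.14869909 0.11259024] [ 0.50282165  0.11308552 -1.93346609] 4.220205277885721
```

View pics/w4.png

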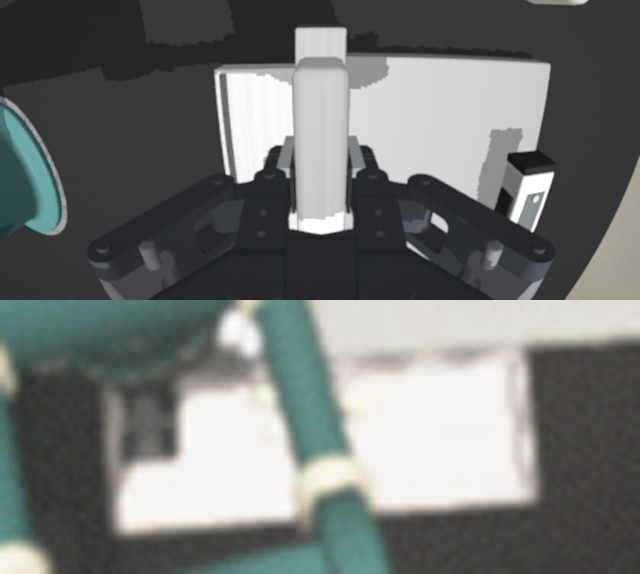

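The arm blocks part of the tray in both views, so I'll carry the block to the drop spot and look again from the top before releasing it.

Call:
{"method": "jog_arm", "body": {
  "motion": [
    [-1,27,9.6,0,0],
    [-1,27,9.6,0,0],
    [-1,27,9.6,0,0],
    [-1,27,9.6,0,0],
    [-1,27,9.6,0,0],
    [-1,0,0,0,0],
    [-1,0,0,0,0]
  ]
}}

```text
time: 8.68
tool_pos: [0.4874, 0.2861, 0.1125]
tcp_rot: [2.139, 2.301, -0.001]
wrist_force: [-0.2, -1.3, -2.9]
width: 0.251
grip_force: 59.4
```

```bash
python3 -c "
from h import *
s=bot.read_state();print(s['time'],s['tool_pos'],s['wrist_force'],yang(s))
t,d=shot('top')
print((d[228:266,280:356].max()))
c=t[195:270,265:380].astype(float); c=255*(c/255)**2
save(cv2.resize(c.astype(np.uint8),None,fx=6,fy=6,interpolation=cv2.INTER_CUBIC),'t5.png')"
```

```text
8.6833 [0.4873769  0.28611329 0.11249306] [-0.20300718 -1.34734306 -2.88071409] 4.160055849437121
1.3524048
```

View pics/t5.png

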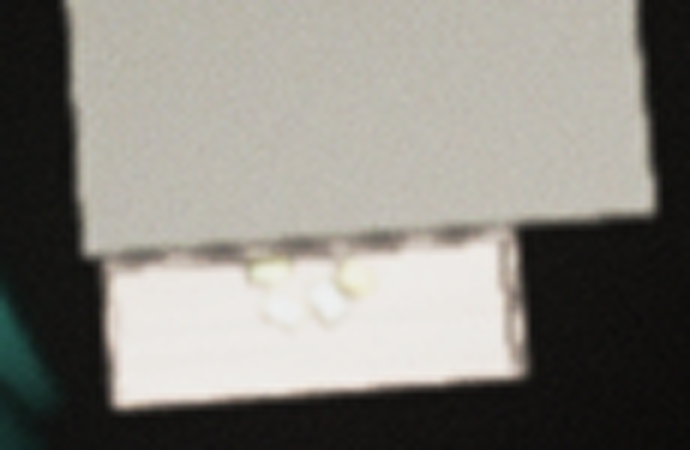

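All four chips are in the tray, near (270,270), (353,275), (283,305) and (328,300) in the crop. The first two are close to the plate-side wall, so I'll check their heights and positions.

```bash
python3 -c "
from h import *
np.set_printoptions(precision=1,suppress=True,linewidth=150)
th=.0717;Rm=np.array([[np.cos(th),-np.sin(th)],[np.sin(th),np.cos(th)]])
for u,v in [(270,270),(353,275),(283,305),(328,300),(420,330)]:
  U,V=265+(u+.5)/6-.5,195+(v+.5)/6-.5
  w=world('top',U,V,.012);print((Rm.T@(w[:2]-[.555,.0495])*1e3-[-147,30]))
u0,v0=300,232
print(np.array([[world('top',u,v)[2]*1e3 for u in range(303,330)] for v in range(234,250)]))
"
```

```text
[25.6 20.6]
[ 20.2 -19.9]
[ 8.1 15.4]
[ 8.9 -6.8]
[ -8.9 -50.6]
[[  29.7   22.6   24.5   21.9   32.2   32.3   32.9   29.8   30.    32.8   29.9 1341.7   24.2   25.8   31.    28.8   29.6   29.7   26.9   27.8   25.3
    25.8   28.2   28.1   25.4   25.8   24.5]
 [  22.7   31.    31.3   29.8   34.7   29.4   28.5   27.9   25.1   31.9   29.6   30.    29.6   32.    30.4   22.2   25.5   22.2   16.6   17.2   11.6
     9.4   -3.3   -1.4   -0.6   26.4   25.1]
 [  28.4   24.6   21.3   22.4   17.9   18.3   17.1   11.9    8.6   -2.3   -4.3   -1.6   22.9   25.4   21.9   26.5   25.1   25.6   25.8   24.4   26.9
    22.6   22.4   24.9   21.6   20.8   21.4]
 [  24.3   22.5   24.4   25.9   27.7   27.3   22.4   25.9   27.2   21.9   23.5   22.5   18.7   19.6   20.4   18.1   11.6    5.8    5.6    6.     4.4
     2.4    1.6   11.5    4.4   -0.9   -1.9]
 [  20.9   17.8   14.9   14.8    8.9    4.6    3.4   -2.8    5.8   -2.9    2.4   -0.9    1.7    3.9    1.4    1.5    1.5   -2.7    5.3    4.2    0.6
    -2.3    2.7    2.3    2.3   -1.7    3.9]
 [  -4.8   -1.5    1.6    4.2   13.7   18.2   17.4   16.8   16.8  
[... 1365 characters left out ...]
3.7   15.2   11.4    1.2    9.7    9.9   12.6   13.6   17.1   11.6   -1.4
     4.3    7.8    3.3   -5.5   -2.5    2.6]
 [   1.2    5.    -1.8    4.4    5.     0.7    8.    16.9   11.7    9.5   13.4   13.1   10.6   -1.4    3.9   10.4   18.3   15.3   16.7    8.5    2.
    -2.1   -5.     6.4   -1.5    2.6    4.4]
 [   0.8   -1.     6.     0.5    2.5    3.3    5.2   10.6   13.2   10.7   12.5   11.8    2.     1.3   -4.5   -0.6   17.1   14.5    8.8    2.6   -0.8
     7.1    2.8    1.6    4.3    1.8   -2. ]
 [  -1.5    3.8    6.8    4.2    3.9   -2.6    5.6   -2.5    3.9   15.9   12.2    9.6    3.1    1.6    2.1    3.5    4.8    2.9    2.     6.     0.4
     6.2   -1.2   -0.1    3.2    3.3    3. ]]
```

All four chips lie in the tray, within 26 mm of its centre in x and 21 mm in y, with tops at about 20 mm or less. Setting the block down.

Call:
{"method": "jog_arm", "body": {
  "motion": [
    [-1,0,0,25,0],
    [-1,0,0,25,0],
    [-1,0,0,15,0],
    [-1,0,0,8,0],
    [-1,0,0,5,0],
    [-1,0,0,3,0],
    [-1,0,0,2,0],
    [-1,0,0,0,0],
    [-1,0,0,0,0]
  ]
}}

```text
time: 9.48
tool_pos: [0.488, 0.2862, 0.0308]
tcp_rot: [2.14, 2.299, 0.003]
wrist_force: [-0.0, 0.5, -1.9]
width: 0.247
grip_force: 59.4
```

Call:
{"method": "jog_arm", "body": {
  "motion": [
    [-1,0,0,1.5,0],
    [-1,0,0,1,0],
    [-1,0,0,0,0],
    [-1,0,0,0,0]
  ]
}}

```text
time: 9.82
tool_pos: [0.4882, 0.2864, 0.029]
tcp_rot: [2.14, 2.299, 0.003]
wrist_force: [-1.5, -1.7, 5.2]
width: 0.245
grip_force: 60.4
```

Call:
{"method": "jog_arm", "body": {
  "motion": [
    [1,0,0,0,0],
    [1,0,0,0,0],
    [1,0,0,0,0],
    [1,0,0,0,0],
    [1,0,0,0,0],
    [1,0,0,0,0],
    [1,0,0,0,0],
    [1,0,0,-20,0],
    [1,0,0,-30,0],
    [1,0,0,-35,0]
  ]
}}

```text
time: 10.65
tool_pos: [0.4851, 0.2848, 0.1107]
tcp_rot: [-2.139, -2.298, 0.009]
wrist_force: [1.5, 0.1, -1.6]
width: 1.002
grip_force: 0.0
```

Call:
{"method": "jog_arm", "body": {
  "motion": [
    [1,0,0,-35,0],
    [1,-26.9,15.2,0,0],
    [1,-26.9,15.2,0,0],
    [1,-26.9,15.2,0,0],
    [1,-26.9,15.2,0,0],
    [1,-26.9,15.2,0,0],
    [1,-26.9,15.2,0,0],
    [1,-26.9,15.2,0,0],
    [1,-26.9,15,0,0],
    [1,0,0,0,0]
  ]
}}

```text
time: 11.48
tool_pos: [0.6266, 0.0754, 0.1474]
tcp_rot: [2.142, 2.293, 0.0]
wrist_force: [0.6, 0.4, -0.2]
width: 0.998
grip_force: 0.0
```

Call:
{"method": "jog_arm", "body": {
  "motion": [
    [1,0,0,0,0],
    [1,0,0,0,0],
    [1,0,0,0,0]
  ]
}}

```text
time: 11.73
tool_pos: [0.6229, 0.0808, 0.147]
tcp_rot: [-2.139, -2.3, 0.001]
wrist_force: [0.0, 0.7, -0.5]
width: 1.0
grip_force: 0.0
```

```bash
python3 -c "
from h import *
s=bot.read_state();print(s['time'],s['tool_pos'],s['wrist_force'],yang(s))
p,d=shot('wrist');save(p,'w6.png');t,_=shot('top')"
```

```text
11.7333 [0.62289162 0.08082402 0.14699568] [ 0.04970185  0.73970344 -0.46121478] 4.1440410212621055
```

View pics/w6.png

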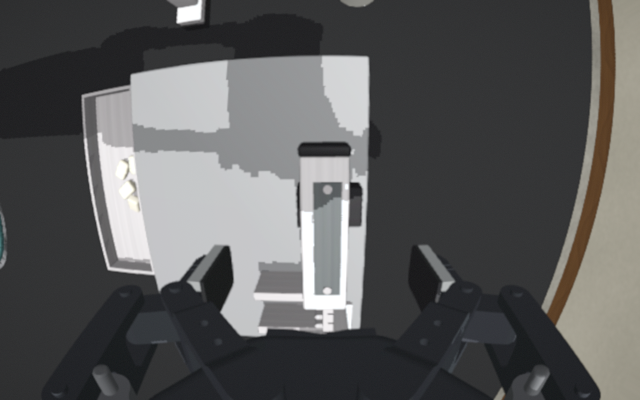

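The wrist view shows the sleeve's rear edge at (326,308) and its end cap at v ≈ 143. The lock button is at (356, 183–227) and the rest at (298, 183–225). Scale lines show at (325, 310–325), and chips are still in the tray at (125,185).

```bash
python3 -c "
from h import *
s=bot.read_state()
for a in [(303,306,.084),(347,306,.084),(326,308,.084),(325,153,.084),(300,180,.084),(351,180,.084),(300,250,.084),(349,250,.084),(358,183,.08),(358,227,.08),(362,200,.08),(297,184,.08),(297,226,.08),(256,290,.08),(300,290,.08)]:
  w=world('wrist',*a);r=R.from_rotvec(s['tcp_rot']).inv().apply(w-s['tool_pos']);print(a,w.round(4),(r*1e3).round(1))
"
```

```text
(303, 306, 0.084) [6.143e-01 2.000e-04 8.400e-02] [-80.  -14.5  63.2]
(347, 306, 0.084) [0.6495 0.0026 0.084 ] [-80.2  20.8  63.2]
(326, 308, 0.084) [ 6.328e-01 -4.000e-04  8.400e-02] [-82.    3.9  63.2]
(325, 153, 0.084) [0.6225 0.1223 0.084 ] [41.2  2.6 63.2]
(300, 180, 0.084) [0.6069 0.1027 0.084 ] [ 22.7 -14.4  63.2]
(351, 180, 0.084) [0.6416 0.1052 0.084 ] [22.7 20.4 63.2]
(300, 250, 0.084) [0.6096 0.0504 0.084 ] [-29.6 -15.5  63.2]
(349, 250, 0.084) [0.6455 0.053  0.084 ] [-29.7  20.5  63.2]
(358, 183, 0.08) [0.6472 0.1026 0.08  ] [19.7 25.8 67.2]
(358, 227, 0.08) [0.6507 0.07   0.08  ] [-13.1  26.9  67.2]
(362, 200, 0.08) [0.6513 0.0905 0.08  ] [ 7.3 29.  67.2]
(297, 184, 0.08) [0.6048 0.0988 0.08  ] [ 19.  -16.8  67.2]
(297, 226, 0.08) [0.6064 0.0676 0.08  ] [-12.3 -17.5  67.2]
(256, 290, 0.08) [0.5755 0.0092 0.08  ] [-68.2 -52.5  67.2]
(300, 290, 0.08) [0.6111 0.013  0.08  ] [-67.1 -16.8  67.2]
```

Call:
{"method": "jog_arm", "body": {
  "motion": [
    [1,3,2.5,20,0],
    [1,0,0,25,0],
    [1,0,0,25,0],
    [1,0,0,17,0],
    [1,0,0,8,0],
    [1,0,0,4,0],
    [1,0,0,0,0],
    [1,0,0,0,0]
  ]
}}

```text
time: 12.5
tool_pos: [0.6267, 0.0836, 0.0494]
tcp_rot: [2.139, 2.299, 0.002]
wrist_force: [0.6, 0.5, 0.9]
width: 0.997
grip_force: 0.0
```

Call:
{"method": "jog_arm", "body": {
  "motion": [
    [-1,0,0,0,0],
    [-1,0,0,0,0],
    [-1,0,0,0,0],
    [-1,0,0,0,0],
    [-1,0,0,0,0],
    [-1,0,0,0,0],
    [-1,0,0,0,0],
    [-1,0,0,0,0]
  ],
  "force": 40
}}

```text
time: 13.17
tool_pos: [0.6247, 0.083, 0.0505]
tcp_rot: [-2.139, -2.299, 0.003]
wrist_force: [-8.7, -1.0, 12.6]
width: 0.449
grip_force: 40.8
```

Call:
{"method": "jog_arm", "body": {
  "motion": [
    [-1,0,-0.5,-0.7,0],
    [-1,0,-0.5,-0.6,0],
    [-1,0,0,0,0],
    [-1,0,0,0,0]
  ]
}}

```text
time: 13.5
tool_pos: [0.6247, 0.083, 0.0506]
tcp_rot: [-2.14, -2.3, 0.001]
wrist_force: [-4.8, -1.8, 7.4]
width: 0.45
grip_force: 40.9
```

```bash
python3 -c "
from h import *
s=bot.read_state();print(s['time'],s['tool_pos'],s['wrist_force'],yang(s),s['width'],s['grip_force'])
np.save('/tmp/p0.npy',s['tool_pos']);shot('wrist')
c=np.load('/tmp/wrist.npz')['p'];np.save('/tmp/wa.npy',c[240:400,240:420])"
```

```text
13.5 [0.6247124  0.08298869 0.05062188] [-4.75067107 -1.83954445  7.37015209] 4.1152108646873415 0.4503505587268609 40.940866470336914
```

Call:
{"method": "jog_arm", "body": {
  "motion": [
    [-1,1,0,0,0],
    [-1,2,0,0,0],
    [-1,4,0,0,0],
    [-1,4,0,0,0],
    [-1,4,0,0,0],
    [-1,4,0,0,0],
    [-1,4,0,0,0],
    [-1,3,0,0,0],
    [-1,2,0,0,0],
    [-1,1,0,0,0]
  ]
}}

```text
time: 14.38
tool_pos: [0.6225, 0.1118, 0.0506]
tcp_rot: [-2.14, -2.3, 0.002]
wrist_force: [-5.4, -2.2, 8.4]
width: 0.449
grip_force: 41.1
```

Call:
{"method": "jog_arm", "body": {
  "motion": [
    [-1,1,0,0,0],
    [-1,0,0,0,0],
    [-1,0,0,0,0],
    [-1,0,0,0,0],
    [-1,0,0,0,0]
  ]
}}

```text
time: 14.8
tool_pos: [0.6224, 0.1128, 0.0506]
tcp_rot: [-2.14, -2.299, 0.001]
wrist_force: [-5.3, -0.7, 8.3]
width: 0.451
grip_force: 41.1
```

```bash
python3 -c "
from h import *
s=bot.read_state();p=s['tool_pos']-np.load('/tmp/p0.npy');print(s['time'],p*1e3,s['wrist_force'],yang(s),s['width'],s['grip_force'])
p,_=shot('wrist')
save(cv2.resize(np.hstack([np.load('/tmp/wa.npy'),p[240:400,240:420]]),None,fx=2.2,fy=2.2,interpolation=cv2.INTER_CUBIC),'w7.png')"
```

```text
14.8 [-2.31624714e+00  2.98132097e+01 -1.98278291e-03] [-5.32305004 -0.73259489  8.30502963] 4.116060142910247 0.4508149342010676 41.05709910392761
```

View pics/w7.png

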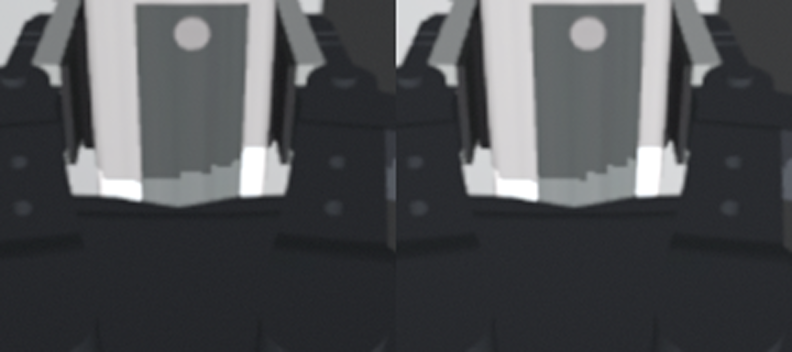

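```bash
python3 -c "
from h import *
th=.0717;Rm=np.array([[np.cos(th),-np.sin(th)],[np.sin(th),np.cos(th)]])
def an(n):
  Y=[]
  for v in range(150,260):
    for u in range(300,430):
      if np.load and D[v,u]>0:
        w=W(u,v); x,y=Rm.T@(w[:2]-[.555,.0495])*1e3
        if 15<x<45 and .055<w[2]<.078 and -130<y<30: Y.append(y)
  print(n,np.histogram(Y,bins=range(-120,20,4)))
c=bot.get_calibration('side');f,cx,cy=K(c);A=R.from_rotvec(np.ravel(c['rvec'])).as_matrix().T;o=-A@np.ravel(c['tvec'])
W=lambda u,v:o+D[v,u]*(A@np.array([(u-cx)/f,(v-cy)/f,1]))
D=np.load('/tmp/side.npz')['d'];an('before')
shot('side');D=np.load('/tmp/side.npz')['d'];an('now')
s=bot.read_state();print(s['time'],s['joint_vel'].round(4),s['grip_force'],s['width'])"
```

```text
before (array([ 0,  0,  0,  0,  0,  0, 56, 28,  9,  0,  0,  0,  0,  0,  0, 29, 47,
       14,  1,  0,  0,  0,  0,  0,  0,  0,  0,  0,  0,  0,  0,  0,  0,  0]), array([-120, -116, -112, -108, -104, -100,  -96,  -92,  -88,  -84,  -80,
        -76,  -72,  -68,  -64,  -60,  -56,  -52,  -48,  -44,  -40,  -36,
        -32,  -28,  -24,  -20,  -16,  -12,   -8,   -4,    0,    4,    8,
         12,   16]))
now (array([ 0,  0,  0,  0,  0,  0, 55, 23, 10,  0,  0,  0,  0,  0,  0,  0,  0,
        0,  0,  0,  0,  0,  6, 56, 16, 10,  0,  0,  0,  0,  0,  0,  0,  0]), array([-120, -116, -112, -108, -104, -100,  -96,  -92,  -88,  -84,  -80,
        -76,  -72,  -68,  -64,  -60,  -56,  -52,  -48,  -44,  -40,  -36,
        -32,  -28,  -24,  -20,  -16,  -12,   -8,   -4,    0,    4,    8,
         12,   16]))
14.9 [-0.0007  0.0006  0.0002  0.0017 -0.0009  0.0017] 41.05372667312622 0.4489112050979294
```

```bash
python3 -c "
from workcell import bot
print(bot.finish_job())"
```

```text
the job is handed in; nothing more can be done
None
```

The job is handed in at about 15 s: all four chips are in the tray and the block is set down on the bench and let go. The gauge arm is held at about 60 mm (estimated from a roughly 30 mm start plus a measured 29.9 mm draw) with the button still squeezed in at about 41 N; the hand-in call returned no verdict.

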